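Glide the varnished picture to the curing-lamp mark

ROBOT

A 6-joint arm with a two-finger parallel gripper is mounted at the origin on the work surface. World frame = base frame: x ahead of the robot, y to its left, z up, the work surface at z = 0. Lengths are in m, angles in rad, forces in N, time in s.
With the tool pointing down it reaches from about 0.3 to 0.875 m from the base axis. Payload 6.4 kg.
Tool frame: the origin (TCP) lies between the finger pads, 19 mm behind the fingertips; this is the grasp point; z points along the fingers, y is the line along which they close (so a half turn about z gives the same grasp; the last joint's range is limited). The gripper opens to 85 mm and grips with 20 to 120 N. Pads are 22 mm wide; open, the fingers measure 114 mm over their backs; the gripper's body (76 mm by 85 mm) begins 54 mm behind the grasp point. The pads swing forward as they close: fully open they stand 13 mm farther back than shut.
Start: joints at [-1.437, 0.181, 1.607, -0, 1.354, -0.206], TCP at [0.192, -0.542, 0.25] pointing down, gripper open.
Joint ranges: [-2.99, 2.99], [-0.89, 2.07], [0.3, 2.58], [-1.14, 4.28], [0, 2.63], [-3.12, 3.12]. Speed limits (rad/s): [2.57, 2.57, 3.01, 3.14, 3.14, 3.14].

INTERFACE

Orientations are given as a unit quaternion [w, x, y, z].
In Python, from bench import get_obs, camera, hand_in gives the robot as it stands.
- The arm moves only by the tool carry_out, never from a script. Its argument "plan" is a list that holds one entry, the list of rows, each a list of 7 numbers: the shift along the world's x, y, z in m, then the turn, a rotation vector about the world's x, y, z in rad, then the opening, from 0 (shut) to 1 (fully open). In form: [[[x, y, z, rx, ry, rz, hand], ...]]. A call has exactly 5 rows; each row is the pose to reach, as a shift and turn from the pose commanded when the call began; what a row does not reach only later rows make up. A row lasts 1/12 s, in which the tool goes at most 41.7 mm and 7.16 degrees, less where a joint would pass 70% of its speed; a pose out of reach is approached as far as the arm can. A call with a gripper value outside its range is refused whole. The fingers move at their own pace and stop on an object; the grip force is fixed at half the most. Time passes only in rows, so rows that repeat a pose let the fingers close, or fill a call up. It gives the time, the measured TCP pose, the force, the opening and the grip force at its end, in the units of the state.
- get_obs(): the state, without advancing time (a new reading comes with each control period).
- camera(name): name is "scene" or "top" or "wrist"; returns a dict with "pixels" (480x640x3 uint8, red, green, blue), "z_map" (480x640 float32, m along the optical axis (not along the pixel's ray), 0 where there is no reading), "camera_matrix" (3x3 intrinsics, pixels), "k1" (the pictures are not rectified: a ray, as slopes to the right and down, at radius r is drawn at 1 + k1 r^2 times it, then the intrinsics apply), "cam_to_world" (4x4, takes a point from camera to world coordinates). Camera axes: x right, y up, looking along -z (the intrinsics and any distortion apply to the point x, -y, -z); pixel columns grow to the right and rows downward; lengths in m; the calibration is good to about 2 mm. A picture is of the moment at which its call begins.
- hand_in(): hands the job in; it is judged then, once.
The state is a dict: "time_s": time; "q": joint angles; "dq": joint speeds; "joint_efforts": joint torques, N m; "eef_pos": TCP position; "eef_rot": TCP orientation; "wrist_force": force on the tool from outside, world axes, zero at the start; "torque": the same for the moment, N m; "opening": opening from 0.0 (shut) to 1.0 (fully open); "grasp_force": force on a finger pad.
Only numpy, scipy, OpenCV 4.12 (cv2) and the standard library are available. Lean on these libraries where they do the work, as an engineer would, in place of code of your own. Each camera call takes 0.05 s, during which the arm holds its last target. There are 200 camera calls.

TASK

The freshly varnished picture lies on a heavy carriage that glides almost without friction. Reach into the gap between the carriage's two facing sprung buffers, push the carriage to the left without rushing and brake it gently so that its index plate comes to rest in line with the clamp's pointer, without ever reaching the stop beyond it. Touch only the two soft buffers, never hard, not the deck, the picture or the buffer housings, and finish with the hand raised clear above the carriage, which stays standing still at the pointer.

Things in the scene. Friction and masses are not known exactly. Their poses are not given: they have to be found in the camera images.
- index (a point): Steel index plate (4 mm wide) in the middle of the carriage's near edge, 60 mm above the table. Axes are the carriage's: y the direction of travel to the mark (along the bed, roughly world +y), x across the bed away from the robot, z up. The gap between the buffers is centred 68 mm in +x from here and is 180 mm long in y (-90 to +90 mm), open above. Starts at rest 150 to 290 mm short of the mark.
- pointer (a point): The mark: tip of the thin steel pointer on the aluminium clamp at the bed's near edge; same axes as index. The carriage is at the mark when index has the same y (along the bed) as this point. The clamp's stop block stands in the carriage's path and would be struck when the index is 50 mm past the pointer.
- carriage: The whole moving carriage, buffers included. It slides only along its y, on steel rods. Moving mass nominally 2.0 kg (varies up to 25 % either way), rolling friction 0.003 N plus 0.2 N s/m, so it coasts for many seconds. Origin 30 mm above the table, 165 mm in +x from index; same axes.
- deck: Plywood deck with the framed wet picture on its far half and the grey buffer housings (104 mm wide in x, tops 124 mm above the table) on its near half; the moving buffers are not part of it. Deck 380 mm (y) by 330 mm (x), its top 62 mm above the table. Same origin and axes as carriage.
- buffer_left_face (a point): Centre of the rubber face of the buffer at the +y end of the gap, looking to -y. Face 100 mm wide (x), 54 mm high, 66 to 120 mm above the table. Push it to +y to drive the carriage to the mark.
- buffer_right_face (a point): The same at the -y end of the gap, looking to +y: pushing it to -y brakes a carriage that travels to +y.
- buffer_left (a joint): How far the left buffer is pressed in, m: 0 free, 0.026 fully in. Spring 25 N/m without preload (0.65 N fully in), damping 0.6 N s/m: it stores energy and throws a carriage back that is simply stopped against it.
- buffer_right (a joint): The same for the right buffer.

How it is judged:
On the way:
1. the carriage stands still at the mark with the hand off it, for 2 s (y of index in the frame of pointer between -0.012 and 0.012 m and linear speed of carriage below 0.01 m/s and contact force between anything else and carriage below 0.05 N), for 2 s.
At the end, for the whole second after the job is handed in: the index plate within 12 mm of the pointer along the bed for 2 s and to the end, the carriage slower than 10 mm/s and untouched, the hand raised clear of the buffers (TCP more than 150 mm above the table) (y of index in the frame of pointer between -0.012 and 0.012 m and linear speed of carriage below 0.01 m/s and height (world z) of the grasp point above 0.15 m).
It fails at once if the carriage reaches the stop (index 50 mm or more past the pointer) (y of index in the frame of pointer above 0.05 m).
It fails at once if the carriage is rushed (over 0.3 m/s) (linear speed of carriage above 0.3 m/s).
It fails at once if deck, picture or housing is touched (contact force between any of the fingers, the arm and deck above 1 N).
It fails at once if the carriage or a buffer is struck or pressed hard (over 8 N) (contact force between anything else and carriage above 8 N).
It also fails if it takes over 45 s, if anything falls off the work surface, if the arm or the gripper's body presses on something with over 40 N, if the wrist force passes 120 N, or if a joint passes its speed limit or range.

## Working session

There is one attempt and no reset: what is moved stays moved. The work goes in short steps, Python scripts to look and compute and a tool call to move; the robot and the scene stay as the last step left them, time stands still between calls to the robot, and variables do not carry over. Pictures are saved under pics/ and viewed, at most 10 in all, crops included, and the job is handed in when it is done.

Besides the shell and the picture viewer there is one more tool, called after ">>>" as name(argument=value, ...) on one line, values as JSON. carry_out: Moves the arm, as the interface text tells. Its arguments: {"type":"object","properties":{"plan":{"type":"array","items":{"type":"array","items":{"type":"array","items":{"type":"number"}}}}},"required":["plan"]}

```bash
mkdir -p pics; cat > h.py <<'E'
import numpy as np, cv2
from bench import get_obs, camera, hand_in
def snap(n,f=None):
    c=camera(n)
    if f: cv2.imwrite('pics/'+f,c['pixels'][:,:,::-1])
    return c
def ray(c,uv):
    K=c['camera_matrix'];d=np.array([(uv[0]-K[0,2])/K[0,0],(uv[1]-K[1,2])/K[1,1]])
    s=d.copy()
    for _ in range(20): s=d/(1+c['k1']*(s@s))
    T=c['cam_to_world'];return T[:3,3],T[:3,:3]@np.array([s[0],-s[1],-1.])
def onz(c,uv,z):
    o,d=ray(c,uv);return o+d*(z-o[2])/d[2]
def dep(c,uv):
    o,d=ray(c,uv);return o+d*c['z_map'][int(round(uv[1])),int(round(uv[0]))]
E
python3 - <<'E'
from h import *
for n in('scene','top'):
    c=snap(n,n+'1.png');print(n,c['cam_to_world'].round(3).tolist(),c['k1'])
o=get_obs();print(o)
E
```

```text
scene [[-0.852, -0.431, 0.299, 0.726], [0.524, -0.712, 0.467, 0.192], [0.012, 0.554, 0.832, 0.655], [0.0, 0.0, 0.0, 1.0]] -0.03301484409741562
top [[-0.001, 0.995, -0.101, 0.442], [-0.999, 0.004, 0.047, -0.084], [0.047, 0.101, 0.994, 0.866], [0.0, 0.0, 0.0, 1.0]] -0.05513316586597784
{'time_s': 0.1, 'q': array([-1.43728128e+00,  1.81481452e-01,  1.60787619e+00, -9.55759563e-06,
        1.35378995e+00, -2.06312184e-01]), 'dq': array([ 1.41430348e-03,  5.75734778e-05, -3.87542307e-03, -1.76540741e-03,
       -1.19460275e-03,  3.45598055e-04]), 'joint_efforts': array([ 4.62827302e-04, -4.45880842e+01, -3.52239168e+01, -1.84001301e-04,
        4.16328083e-03,  6.06330474e-06]), 'eef_pos': array([ 0.19160736, -0.54165842,  0.24918132]), 'eef_rot': array([-7.77127713e-04,  9.85598906e-01,  1.69098175e-01,  2.36298261e-05]), 'wrist_force': array([ 0.41851927, -0.48327838,  0.32255634]), 'torque': array([-0.01382404,  0.01437383,  0.01590595]), 'grasp_force': 0.0, 'opening': 1.0029538398494295}
```

View pics/top1.png

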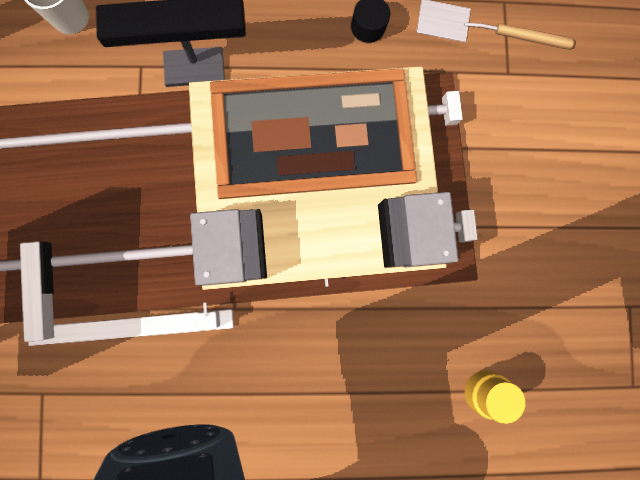

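View pics/scene1.png

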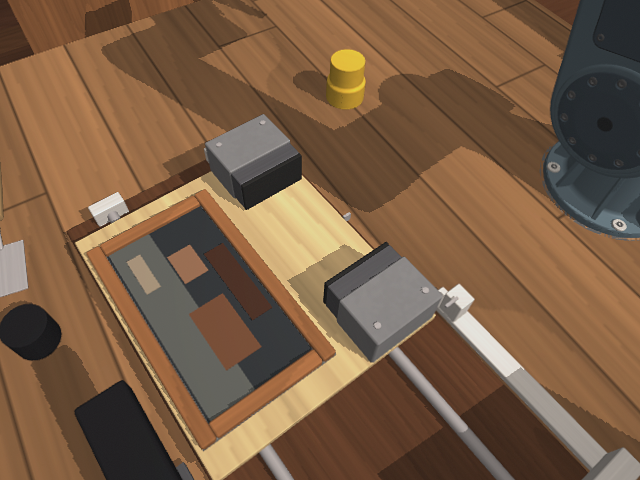

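The top view shows the index plate at about (326,282), the pointer tip at (205,305), the left buffer face at about (263,243) and the right one at (382,235). In the scene view the index is at (347,215) and the pointer at about (440,292).

```bash
python3 - <<'E'
from h import *
t=snap('top');s=snap('scene')
def crop(c,u,v,r,f):
    im=c['pixels'][v-r:v+r,u-r:u+r,::-1];return cv2.resize(im,None,fx=390/(2*r),fy=390/(2*r),interpolation=cv2.INTER_NEAREST)
a=np.hstack([crop(t,326,282,20,0),crop(t,210,310,30,0)])
cv2.imwrite('pics/crops.png',a)
for n,uv in dict(idx=(326,282),ptr=(205,306),deckR=(443,267),deckL=(206,288),housL1=(192,214),housL2=(197,284),housR=(450,193),housR2=(457,262),fl1=(261,210),fl2=(265,277),fr1=(379,200),fr2=(385,265)).items(): print(n,dep(t,uv).round(4))
print(onz(t,(326,282),.06),onz(s,(347,215),.06),dep(s,(347,215)))
# deck front edge direction
hsv=cv2.cvtColor(t['pixels'],cv2.COLOR_RGB2HSV)
E
```

```text
idx [ 0.4516 -0.141   0.065 ]
ptr [0.415  0.0434 0.0608]
deckR [ 0.4748 -0.3253  0.061 ]
deckL [0.4424 0.0421 0.0623]
housL1 [0.5469 0.0538 0.127 ]
housL2 [0.4479 0.045  0.1251]
housR [ 0.6003 -0.353   0.0197]
housR2 [ 0.4848 -0.3619  0.0187]
fl1 [ 0.5626 -0.0406  0.0646]
fl2 [ 0.458  -0.0501  0.1179]
fr1 [ 0.5801 -0.2253  0.062 ]
fr2 [ 0.4769 -0.2294  0.0827]
[ 0.45163257 -0.14140234  0.06      ] [ 0.44938476 -0.1409404   0.06      ] [ 0.45121938 -0.13873444  0.06394025]
```

View pics/crops.png

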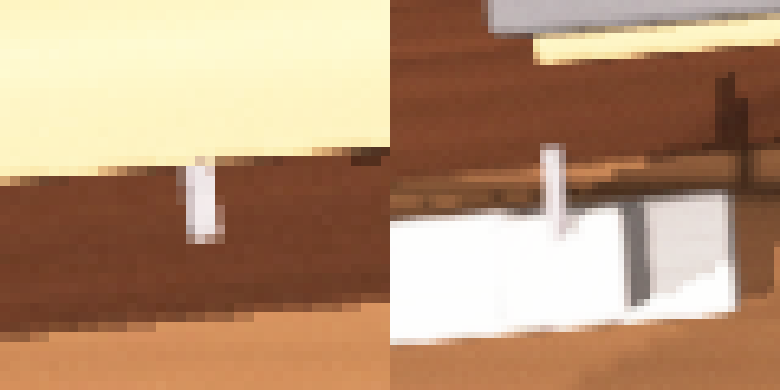

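```bash
cat >> h.py <<'E'
E_=np.array([-.088,.9961,0]);X_=np.array([.9961,.088,0])
def patches(c):
    """picture patches by colour: list of (area, centroid)"""
    h=cv2.cvtColor(c['pixels'],cv2.COLOR_RGB2HSV)
    m=cv2.inRange(h,(5,80,150),(12,140,255))
    m=cv2.morphologyEx(m,cv2.MORPH_OPEN,np.ones((3,3)))
    n,l,st,ce=cv2.connectedComponentsWithStats(m)
    return [(int(st[i,4]),ce[i].round(1).tolist()) for i in range(1,n) if st[i,4]>150]
E
python3 - <<'E'
from h import *
t=snap('top');s=snap('scene')
i=onz(t,(326.8,284.5),.06);p=onz(t,(205.2,303),.06)
print('idx',i,'ptr',p,'along',(p-i)@E_,(p-i)@X_)
for n,c,q in(('t',t,[(351,135),(281,134)]),('s',s,[(187,263),(225,330)])):
    h=cv2.cvtColor(c['pixels'],cv2.COLOR_RGB2HSV)
    for u,v in q: print(n,h[v,u],h[v+3,u+3],dep(c,(u,v)).round(4))
    print(patches(c))
hh=cv2.cvtColor(t['pixels'],cv2.COLOR_RGB2HSV)
# front edge of deck: lowest cream pixel per column
m=cv2.inRange(hh,(18,40,180),(32,150,255))
pts=[]
for u in range(210,440,5):
    r=np.where(m[250:300,u]>0)[0]
    if len(r) and not 318<u<336: pts.append(onz(t,(u,250+r.max()),.062)[:2])
pts=np.array(pts);k=np.polyfit(pts[:,1],pts[:,0],1);print('dx/dy',k,np.std(pts[:,0]-np.polyval(k,pts[:,1])))
E
```

```text
idx [ 0.44778552 -0.14262861  0.06      ] ptr [0.41955799 0.04330595 0.06      ] along 0.18769343326941232 -0.011755203895532826
t [ 11 124 208] [ 11 127 209] [ 0.6818 -0.1808  0.071 ]
t [  9 152 158] [ 10 152 159] [ 0.682  -0.0708  0.0708]
[(676, [351.1, 134.8])]
s [ 12 117 153] [ 12 118 154] [ 0.6816 -0.1805  0.0699]
s [ 10 134 122] [ 10 134 122] [ 0.6808 -0.0681  0.0701]
[(783, [187.4, 263.5])]
dx/dy [-0.09038407  0.4456203 ] 0.00045449397828068296
```

>>> carry_out(plan=[[[0.03,0.03,0,0,0,-0.09,0],[0.06,0.06,0,0,0,-0.18,0],[0.09,0.09,0,0,0,-0.252,0],[0.115,0.12,0,0,0,-0.252,0],[0.14,0.15,0,0,0,-0.252,0]]])

```text
time_s: 0.72
eef_pos: [0.3327, -0.3904, 0.25]
eef_rot: [-0.0, 0.999, 0.044, 0.0]
wrist_force: [1.8, -0.1, -0.2]
opening: 0.3
grasp_force: 0.0
```

>>> carry_out(plan=[[[0.018,0.028,0,0,0,0,0],[0.036,0.057,0,0,0,0,0],[0.054,0.085,0,0,0,0,0],[0.072,0.114,0,0,0,0,0],[0.09,0.142,0,0,0,0,0]]])

```text
time_s: 1.13
eef_pos: [0.4223, -0.2485, 0.2502]
eef_rot: [0.0, 0.999, 0.044, 0.0]
wrist_force: [1.3, 0.2, -0.6]
opening: 0.001
grasp_force: 0.0
```

>>> carry_out(plan=[[[0.018,0.028,0,0,0,0,0],[0.038,0.06,0,0,0,0,0],[0.058,0.092,0,0,0,0,0],[0.076,0.12,0,0,0,0,0],[0.09,0.142,0,0,0,0,0]]])

```text
time_s: 1.55
eef_pos: [0.5126, -0.1057, 0.2501]
eef_rot: [-0.0, 0.999, 0.045, 0.0]
wrist_force: [0.7, -0.3, 0.3]
opening: 0.002
grasp_force: 0.0
```

```bash
cat >> h.py <<'E'
E_=np.array([-.090,.9959,0]);X_=np.array([.9959,.090,0])
Z0=.0705; D0=.1877; IDX0=np.array([.4478,-.1426,0])
REF={'top':(351.1,134.8),'scene':(187.4,263.5)}
def patches(c,lo):
    h=cv2.cvtColor(c['pixels'],cv2.COLOR_RGB2HSV)
    m=cv2.morphologyEx(cv2.inRange(h,lo,(13,140,255)),cv2.MORPH_OPEN,np.ones((3,3)))
    n,l,st,ce=cv2.connectedComponentsWithStats(m)
    return [(int(st[i,4]),ce[i]) for i in range(1,n) if st[i,4]>150]
def track(names=('scene',)):
    """s: index y minus pointer y (m), from the salmon patch of the picture"""
    for n in names:
        t=get_obs()['time_s'];c=camera(n);o=onz(c,REF[n],Z0)
        for a,uv in patches(c,(5,80,150) if n=='top' else (5,80,138)):
            d=onz(c,uv,Z0)-o
            if abs(d@X_)<.01: print(n,'t %.2f s %.4f area %d side %.4f'%(t,d@E_-D0,a,d@X_))
    o=get_obs(); s=d@E_-D0
    r=(o['eef_pos']-IDX0)
    print('tcp',o['eef_pos'].round(4),'tcp in gap: y %.4f x %.4f'%(r@E_-(s+D0),r@X_-.068),'F',o['wrist_force'].round(2))
    return c
E
python3 - <<'E'
from h import *
track(('top','scene'));c=snap('scene','s2.png')
E
```

```text
scene t 1.60 s -0.1876 area 827 side 0.0005
tcp [ 0.513  -0.1049  0.25  ] tcp in gap: y 0.0315 x 0.0003 F [ 0.11 -0.41  0.54]
```

View pics/s2.png

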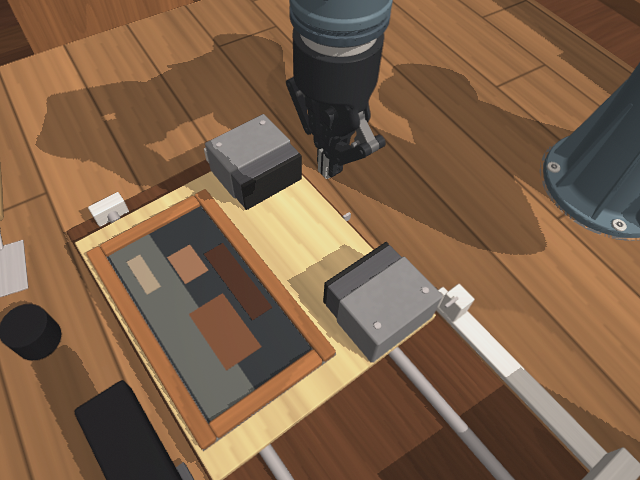

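The hand hovers over the gap with the shut fingers at about (325,165), right buffer at (270,180), left buffer at (350,275), so I can go down.

>>> carry_out(plan=[[[0,0,-0.035,0,0,0,0],[0,0,-0.07,0,0,0,0],[0,0.003,-0.105,0,0,0,0],[-0.001,0.012,-0.138,0,0,0,0],[-0.0018,0.02,-0.138,0,0,0,0]]])

```text
time_s: 2.12
eef_pos: [0.5046, -0.0873, 0.1056]
eef_rot: [-0.002, 0.999, 0.043, -0.006]
wrist_force: [-1.3, 0.9, -0.7]
opening: -0.001
grasp_force: 0.0
```

>>> carry_out(plan=[[[-0.0004,0.005,0,0,0,0,0],[-0.0009,0.0095,0,0,0,0,0],[-0.0012,0.0135,0,0,0,0,0],[-0.0015,0.0165,0,0,0,0,0],[-0.0017,0.019,0,0,0,0,0]]])

```text
time_s: 2.53
eef_pos: [0.5094, -0.0693, 0.1139]
eef_rot: [0.001, 0.999, 0.044, 0.002]
wrist_force: [1.0, -0.4, -0.0]
opening: 0.002
grasp_force: 0.0
```

```bash
python3 -c "
from h import *
track(('top','scene'))"
```

```text
top t 2.53 s -0.1875 area 686 side -0.0001
scene t 2.58 s -0.1876 area 830 side 0.0006
tcp [ 0.5088 -0.069   0.1131] tcp in gap: y 0.0676 x -0.0006 F [0.55 0.1  0.37]
```

>>> carry_out(plan=[[[-0.0002,0.0025,0,0,0,0,0],[-0.0004,0.005,0,0,0,0,0],[-0.0007,0.0075,0,0,0,0,0],[-0.0009,0.01,0,0,0,0,0],[-0.0011,0.0125,0,0,0,0,0]]])

```text
time_s: 3.05
eef_pos: [0.507, -0.0564, 0.1119]
eef_rot: [-0.0, 0.999, 0.044, -0.0]
wrist_force: [-0.2, 0.2, 0.3]
opening: -0.004
grasp_force: 0.0
```

>>> carry_out(plan=[[[-0.0002,0.0025,0,0,0,0,0],[-0.0004,0.005,0,0,0,0,0],[-0.0007,0.0075,0,0,0,0,0],[-0.0009,0.01,0,0,0,0,0],[-0.0011,0.0125,0,0,0,0,0]]])

```text
time_s: 3.47
eef_pos: [0.5059, -0.0439, 0.112]
eef_rot: [0.0, 0.999, 0.044, -0.0]
wrist_force: [0.0, 0.2, 0.3]
opening: -0.001
grasp_force: 0.1
```

```bash
python3 -c "
from h import *
track(('top','scene'))"
```

```text
top t 3.47 s -0.1780 area 689 side -0.0001
scene t 3.52 s -0.1755 area 850 side 0.0005
tcp [ 0.5059 -0.0437  0.1119] tcp in gap: y 0.0811 x -0.0013 F [-0.64 -0.03  0.02]
```

>>> carry_out(plan=[[[-0.0002,0.0025,0,0,0,0,0],[-0.0004,0.005,0,0,0,0,0],[-0.0007,0.0075,0,0,0,0,0],[-0.0009,0.01,0,0,0,0,0],[-0.001,0.011,0,0,0,0,0]]])

```text
time_s: 3.98
eef_pos: [0.5049, -0.0327, 0.112]
eef_rot: [-0.0, 0.999, 0.044, -0.0]
wrist_force: [-0.9, -0.1, 0.1]
opening: 0.001
grasp_force: 0.0
```

```bash
python3 -c "
from h import *
track(('top','scene'))"
```

```text
top t 3.98 s -0.1541 area 694 side -0.0002
scene t 4.03 s -0.1519 area 890 side 0.0005
tcp [ 0.5049 -0.0329  0.112 ] tcp in gap: y 0.0684 x -0.0012 F [-0.13  0.53  0.62]
```

>>> carry_out(plan=[[[0.0005,-0.006,0,0,0,0,0],[0.0011,-0.012,0,0,0,0,0],[0.0016,-0.018,0,0,0,0,0],[0.0022,-0.024,0,0,0,0,0],[0.0027,-0.03,0,0,0,0,0]]])

```text
time_s: 4.5
eef_pos: [0.5078, -0.0641, 0.112]
eef_rot: [0.0, 0.999, 0.044, 0.0]
wrist_force: [-0.2, 0.3, 0.1]
opening: 0.003
grasp_force: 0.0
```

```bash
python3 -c "
from h import *
for i in range(3): track(('scene',)) "
```

```text
scene t 4.50 s -0.1324 area 923 side 0.0005
tcp [ 0.508  -0.0651  0.1121] tcp in gap: y 0.0165 x -0.0011 F [ 0.31 -0.22  0.07]
scene t 4.55 s -0.1304 area 929 side 0.0004
tcp [ 0.5079 -0.0644  0.1121] tcp in gap: y 0.0152 x -0.0011 F [ 0.02 -0.9  -0.15]
scene t 4.60 s -0.1283 area 934 side 0.0004
tcp [ 0.5077 -0.0639  0.112 ] tcp in gap: y 0.0137 x -0.0012 F [ 0.24 -0.65 -0.92]
```

>>> carry_out(plan=[[[0,0,0,0,0,0,0],[0,0,0,0,0,0,0],[0,0,0,0,0,0,0],[0,0,0,0,0,0,0],[0,0,0,0,0,0,0]]])

```text
time_s: 5.07
eef_pos: [0.5076, -0.0629, 0.112]
eef_rot: [-0.0, 0.999, 0.044, -0.0]
wrist_force: [0.1, 0.7, -0.1]
opening: -0.003
grasp_force: 0.0
```

```bash
python3 -c "
from h import *
for i in range(3): track(('scene',)) "
```

```text
scene t 5.07 s -0.1105 area 964 side 0.0004
tcp [ 0.5077 -0.063   0.112 ] tcp in gap: y -0.0032 x -0.0012 F [ 0.37  0.45 -0.66]
scene t 5.12 s -0.1087 area 967 side 0.0004
tcp [ 0.5077 -0.063   0.112 ] tcp in gap: y -0.0050 x -0.0012 F [ 0.21 -1.05  1.1 ]
scene t 5.17 s -0.1070 area 973 side 0.0004
tcp [ 0.5077 -0.063   0.112 ] tcp in gap: y -0.0069 x -0.0012 F [ 0.27  0.75 -0.26]
```

>>> carry_out(plan=[[[-0.0003,0.0035,0,0,0,0,0],[-0.0006,0.007,0,0,0,0,0],[-0.0009,0.01,0,0,0,0,0],[-0.0009,0.01,0,0,0,0,0],[-0.0009,0.01,0,0,0,0,0]]])

```text
time_s: 5.63
eef_pos: [0.5067, -0.0528, 0.112]
eef_rot: [-0.0, 0.999, 0.044, -0.0]
wrist_force: [-0.0, -0.9, -1.0]
opening: 0.003
grasp_force: 0.0
```

>>> carry_out(plan=[[[0,0,0,0,0,0,0],[0,0,0,0,0,0,0],[0,0,0,0,0,0,0],[0,0,0,0,0,0,0],[0,0,0,0,0,0,0]]])

```text
time_s: 6.05
eef_pos: [0.5068, -0.0532, 0.112]
eef_rot: [-0.0, 0.999, 0.044, 0.0]
wrist_force: [-0.3, 1.2, -0.3]
opening: 0.006
grasp_force: 0.0
```

>>> carry_out(plan=[[[0,0,0,0,0,0,0],[0,0,0,0,0,0,0],[0,0,0,0,0,0,0],[0,0,0,0,0,0,0],[0,0,0,0,0,0,0]]])

```text
time_s: 6.47
eef_pos: [0.5068, -0.0531, 0.112]
eef_rot: [0.0, 0.999, 0.044, 0.0]
wrist_force: [0.2, -0.5, 0.2]
opening: -0.003
grasp_force: 0.0
```

```bash
python3 -c "
from h import *
for i in range(4): track(('scene',)) "
```

```text
scene t 6.47 s -0.0653 area 1065 side 0.0004
tcp [ 0.5068 -0.0531  0.112 ] tcp in gap: y -0.0386 x -0.0012 F [ 0.74 -1.2   0.09]
scene t 6.52 s -0.0639 area 1071 side 0.0004
tcp [ 0.5067 -0.0531  0.112 ] tcp in gap: y -0.0400 x -0.0012 F [0.   0.98 0.19]
scene t 6.57 s -0.0625 area 1074 side 0.0003
tcp [ 0.5068 -0.0531  0.112 ] tcp in gap: y -0.0414 x -0.0012 F [ 0.52  0.88 -0.88]
scene t 6.62 s -0.0611 area 1079 side 0.0004
tcp [ 0.5068 -0.0531  0.112 ] tcp in gap: y -0.0428 x -0.0012 F [0.65 0.29 0.31]
```

>>> carry_out(plan=[[[0,0,0,0,0,0,0],[0,0,0,0,0,0,0],[0,0,0,0,0,0,0],[0,0.001,0,0,0,0,0],[-0.0002,0.002,0,0,0,0,0]]])

```text
time_s: 7.08
eef_pos: [0.5066, -0.0511, 0.112]
eef_rot: [-0.0, 0.999, 0.044, 0.0]
wrist_force: [-1.0, 0.7, -0.2]
opening: 0.005
grasp_force: 0.0
```

>>> carry_out(plan=[[[-0.0001,0.001,0,0,0,0,0],[-0.0002,0.002,0,0,0,0,0],[-0.0003,0.003,0,0,0,0,0],[-0.0004,0.004,0,0,0,0,0],[-0.0004,0.005,0,0,0,0,0]]])

```text
time_s: 7.5
eef_pos: [0.5062, -0.046, 0.112]
eef_rot: [-0.0, 0.999, 0.044, -0.0]
wrist_force: [0.3, 0.8, -0.4]
opening: -0.001
grasp_force: 0.0
```

>>> carry_out(plan=[[[-0.0001,0.001,0,0,0,0,0],[-0.0002,0.002,0,0,0,0,0],[-0.0003,0.003,0,0,0,0,0],[-0.0004,0.004,0,0,0,0,0],[-0.0004,0.005,0,0,0,0,0]]])

```text
time_s: 7.92
eef_pos: [0.5057, -0.041, 0.112]
eef_rot: [-0.0, 0.999, 0.044, -0.0]
wrist_force: [0.0, -0.3, -0.3]
opening: -0.002
grasp_force: 0.0
```

```bash
python3 -c "
from h import *
for i in range(2): track(('scene',)) "
```

```text
scene t 7.92 s -0.0301 area 1159 side 0.0002
tcp [ 0.5057 -0.0409  0.112 ] tcp in gap: y -0.0615 x -0.0012 F [0.05 0.56 0.44]
scene t 7.97 s -0.0290 area 1163 side 0.0002
tcp [ 0.5057 -0.041   0.112 ] tcp in gap: y -0.0628 x -0.0012 F [0.64 0.21 0.26]
```

>>> carry_out(plan=[[[0,0.0006,0,0,0,0,0],[-0.0001,0.0012,0,0,0,0,0],[-0.0002,0.0018,0,0,0,0,0],[-0.0002,0.0024,0,0,0,0,0],[-0.0003,0.0031,0,0,0,0,0]]])

```text
time_s: 8.43
eef_pos: [0.5054, -0.038, 0.112]
eef_rot: [-0.0, 0.999, 0.044, -0.0]
wrist_force: [0.7, -0.2, 0.5]
opening: -0.0
grasp_force: 0.0
```

>>> carry_out(plan=[[[0,0.0008,0,0,0,0,0],[-0.0001,0.0016,0,0,0,0,0],[-0.0002,0.0024,0,0,0,0,0],[-0.0003,0.0032,0,0,0,0,0],[-0.0004,0.004,0,0,0,0,0]]])

```text
time_s: 8.85
eef_pos: [0.5051, -0.034, 0.112]
eef_rot: [0.0, 0.999, 0.044, -0.0]
wrist_force: [0.4, 0.4, -0.7]
opening: -0.005
grasp_force: 0.0
```

```bash
python3 -c "
from h import *
for i in range(2): track(('scene',)) "
```

```text
scene t 8.85 s -0.0125 area 1203 side 0.0003
tcp [ 0.505  -0.0338  0.112 ] tcp in gap: y -0.0720 x -0.0012 F [-0.   -0.37 -0.65]
scene t 8.90 s -0.0117 area 1208 side 0.0002
tcp [ 0.505  -0.0339  0.112 ] tcp in gap: y -0.0729 x -0.0012 F [ 0.33  0.42 -0.27]
```

>>> carry_out(plan=[[[0,0.0006,0,0,0,0,0],[-0.0001,0.0012,0,0,0,0,0],[-0.0002,0.0018,0,0,0,0,0],[-0.0002,0.0024,0,0,0,0,0],[-0.0003,0.003,0,0,0,0,0]]])

```text
time_s: 9.37
eef_pos: [0.5048, -0.031, 0.112]
eef_rot: [-0.0, 0.999, 0.044, 0.0]
wrist_force: [0.2, -0.1, -0.1]
opening: 0.002
grasp_force: 0.0
```

```bash
python3 -c "
from h import *
for i in range(2): track(('scene',)) "
```

```text
scene t 9.37 s -0.0051 area 1228 side 0.0003
tcp [ 0.5047 -0.0309  0.112 ] tcp in gap: y -0.0765 x -0.0012 F [-0.73  0.53 -0.34]
scene t 9.42 s -0.0046 area 1233 side 0.0003
tcp [ 0.5048 -0.031   0.112 ] tcp in gap: y -0.0771 x -0.0012 F [ 0.28  0.53 -0.01]
```

>>> carry_out(plan=[[[-0.0001,0.0008,0,0,0,0,0],[-0.0002,0.0017,0,0,0,0,0],[-0.0002,0.0027,0,0,0,0,0],[-0.0003,0.0037,0,0,0,0,0],[-0.0004,0.0047,0,0,0,0,0]]])

```text
time_s: 9.88
eef_pos: [0.5044, -0.0262, 0.112]
eef_rot: [0.0, 0.999, 0.044, 0.0]
wrist_force: [0.3, 0.4, 0.7]
opening: -0.006
grasp_force: 0.0
```

```bash
python3 -c "
from h import *
for i in range(3): track(('scene',)) "
```

```text
scene t 9.88 s -0.0037 area 1234 side 0.0003
tcp [ 0.5043 -0.0261  0.112 ] tcp in gap: y -0.0730 x -0.0012 F [-0.03  0.92 -0.25]
scene t 9.93 s -0.0037 area 1234 side 0.0003
tcp [ 0.5043 -0.0262  0.112 ] tcp in gap: y -0.0731 x -0.0012 F [-0.21  0.47 -0.5 ]
scene t 9.98 s -0.0037 area 1234 side 0.0003
tcp [ 0.5043 -0.0262  0.112 ] tcp in gap: y -0.0732 x -0.0012 F [ 0.4  -0.59 -0.47]
```

The carriage is practically at rest at s = -3.7 mm; I take the hand off.

>>> carry_out(plan=[[[-0.0007,0.008,0,0,0,0,0],[-0.0018,0.02,0,0,0,0,0],[-0.0032,0.035,0,0,0,0,0],[-0.0045,0.05,0,0,0,0,0],[-0.0054,0.06,0,0,0,0,0]]])

```text
time_s: 10.45
eef_pos: [0.4984, 0.0357, 0.1119]
eef_rot: [-0.0, 0.999, 0.044, -0.0]
wrist_force: [-0.1, -0.6, -0.1]
opening: -0.001
grasp_force: 0.0
```

```bash
python3 -c "
from h import *
track(('top','scene'));track()"
```

```text
top t 10.45 s -0.0036 area 713 side 0.0000
scene t 10.50 s -0.0038 area 1239 side 0.0003
scene t 10.50 s 0.0809 area 723 side -0.0044
tcp [0.4984 0.0356 0.1119] tcp in gap: y -0.0957 x -0.0015 F [ 0.5  -0.27  0.13]
scene t 10.55 s -0.0038 area 1239 side 0.0003
scene t 10.55 s 0.0808 area 724 side -0.0044
tcp [0.4987 0.0347 0.112 ] tcp in gap: y -0.0965 x -0.0013 F [ 0.42 -1.1  -0.6 ]
```

>>> carry_out(plan=[[[0,0,0.03,0,0,0,0],[0,0,0.065,0,0,0,0],[0,0,0.1,0,0,0,0],[0,0,0.13,0,0,0,0],[0,0,0.15,0,0,0,0]]])

```text
time_s: 11.02
eef_pos: [0.5002, 0.0329, 0.2657]
eef_rot: [0.001, 0.999, 0.044, 0.002]
wrist_force: [0.6, -1.2, -0.8]
opening: 0.0
grasp_force: 0.0
```

>>> carry_out(plan=[[[0,-0.03,0,0,0,0,0],[0,-0.06,0,0,0,0,0],[0,-0.09,0,0,0,0,0],[0,-0.12,0,0,0,0,0],[0,-0.15,0,0,0,0,0]]])

```text
time_s: 11.43
eef_pos: [0.4987, -0.1183, 0.2622]
eef_rot: [0.0, 0.999, 0.044, 0.0]
wrist_force: [1.3, -0.7, -0.3]
opening: -0.003
grasp_force: 0.0
```

>>> carry_out(plan=[[[0,-0.03,0,0,0,0,0],[0,-0.06,0,0,0,0,0],[0,-0.08,0,0,0,0,0],[0,-0.09,0,0,0,0,0],[0,-0.09,0,0,0,0,0]]])

```text
time_s: 11.85
eef_pos: [0.4986, -0.2086, 0.2618]
eef_rot: [0.0, 0.999, 0.042, -0.0]
wrist_force: [-0.0, -0.6, -0.4]
opening: -0.0
grasp_force: 0.0
```

```bash
python3 -c "
from h import *
track(('top','scene'))
a=snap('top')['pixels'][260:340,130:290,::-1];b=snap('scene')['pixels'][230:350,370:530,::-1]
cv2.imwrite('pics/end.png',np.vstack([cv2.resize(a,(560,280),interpolation=0),cv2.resize(b,(400,300),interpolation=0)[:, :].copy() if 0 else cv2.resize(b,(560,300),interpolation=0)]))"
```

```text
top t 11.85 s -0.0037 area 709 side -0.0000
scene t 11.90 s -0.4206 area 152 side -0.0087
scene t 11.90 s -0.0037 area 1195 side 0.0002
tcp [ 0.4988 -0.206   0.2618] tcp in gap: y -0.2517 x -0.0229 F [-0.55  0.53 -0.11]
```

View pics/end.png

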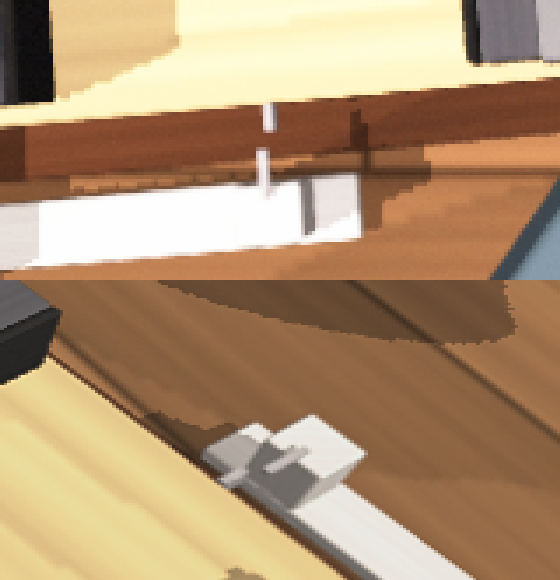

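The top crop shows the index at (269,117) just right of the pointer at (262,165), about 4 mm short of it, which is inside the tolerance. The scene crop shows the two beside each other too. I'll wait out the 2 s, check and hand in.

>>> carry_out(plan=[[[0,0,0,0,0,0,0],[0,0,0,0,0,0,0],[0,0,0,0,0,0,0],[0,0,0,0,0,0,0],[0,0,0,0,0,0,0]]])

```text
time_s: 12.47
eef_pos: [0.4991, -0.206, 0.2621]
eef_rot: [0.0, 0.999, 0.044, 0.0]
wrist_force: [-0.7, 0.0, -0.2]
opening: -0.005
grasp_force: 0.0
```

>>> carry_out(plan=[[[0,0,0,0,0,0,0],[0,0,0,0,0,0,0],[0,0,0,0,0,0,0],[0,0,0,0,0,0,0],[0,0,0,0,0,0,0]]])

```text
time_s: 12.88
eef_pos: [0.4989, -0.2064, 0.262]
eef_rot: [-0.0, 0.999, 0.044, -0.0]
wrist_force: [-1.0, -0.6, 0.3]
opening: -0.001
grasp_force: 0.0
```

>>> carry_out(plan=[[[0,0,0,0,0,0,0],[0,0,0,0,0,0,0],[0,0,0,0,0,0,0],[0,0,0,0,0,0,0],[0,0,0,0,0,0,0]]])

```text
time_s: 13.3
eef_pos: [0.499, -0.2063, 0.262]
eef_rot: [0.0, 0.999, 0.044, 0.0]
wrist_force: [-0.0, 0.2, -0.2]
opening: -0.001
grasp_force: 0.0
```

```bash
python3 -c "
from h import *
track(('top','scene'));print(hand_in())"
```

```text
top t 13.30 s -0.0037 area 709 side -0.0000
scene t 13.35 s -0.0037 area 1195 side 0.0002
tcp [ 0.499  -0.2063  0.262 ] tcp in gap: y -0.2521 x -0.0228 F [-0.22  0.09 -0.61]
the job is handed in; nothing more can be done
None
```

I handed the job in at about 13.4 s: the carriage stands still about 4 mm short of the pointer (tolerance 12 mm), with the hand off it and raised to 262 mm; the hand-in call returned no verdict.

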